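Throw the tin sorter's gate over and feed a tin down the other lane

ROBOT

A 6-joint arm with a two-finger parallel gripper is mounted at the origin on a cart in front of the work surface, level with it; the furniture and walls round the work are solid. World frame = base frame: x ahead of the robot, y to its left, z up, the work surface at z = 0. Lengths are in m, angles in rad, forces in N, time in s.
With the tool pointing down it reaches from about 0.225 to 0.875 m from the base axis. Payload 3.4 kg.
Tool frame: the origin (TCP) lies at the very end of the fingers, on their centre line; the grasp point (between the pads) lies 19 mm behind it; z points along the fingers, y is the direction in which the jaws open and shut (so a half turn about z gives the same grasp; the last joint's range is limited). The gripper opens to 85 mm and grips with 20 to 120 N. Pads are 22 mm wide; open, the fingers measure 114 mm over their backs; the gripper's body (76 mm by 85 mm) begins 54 mm behind the grasp point. The pads swing forward as they close: fully open they stand 13 mm farther back than shut.
Start: joints at [-1.348, 0.276, 1.505, -0, 1.361, -0.121], TCP at [0.194, -0.541, 0.231] pointing down, gripper open.
Joint ranges: [-2.89, 2.89], [-0.75, 2.08], [0.22, 2.7], [-1.18, 4.32], [0.11, 2.71], [-2.7, 2.7]. Speed limits (rad/s): [2.57, 2.57, 3.14, 3.14, 3.14, 3.14].

INTERFACE

Orientations are given as a unit quaternion [w, x, y, z].
In Python, from rig import telemetry, cams, sign_off, spotter gives the robot as it stands.
- The arm moves only by the tool servo_tool, never from a script. Its argument "steps" is a list of rows, each a list of 6 numbers: the shift along the tool's x, y, z in mm, then the turn, a rotation vector about the tool's x, y, z in degrees. In form: [[x, y, z, ax, ay, az], ...]. A call has 1 to 8 rows; each row is the pose to reach, as a shift and turn from the pose commanded when the call began, along the tool's axes at that moment; what a row does not reach only later rows make up. A row lasts 1/10 s, in which the tool goes at most 50 mm and 8.59 degrees, less where a joint would pass 70% of its speed; a pose out of reach is approached as far as the arm can. A call with a gripper value outside its range is refused whole. "hand" is the closure in counts, from 0 (fully open) to 255 (shut), set as the call begins (left out, the last holds). The fingers move at their own pace and stop on an object; "grip_force" is the grip in N (left out, the last holds). Time passes only in rows, so rows that repeat a pose let the fingers close. It gives the time, the measured TCP pose, the force and the opening at its end, in the units of the state.
- telemetry.get_state(): the state, without advancing time (a new reading comes with each control period).
- cams.get_image(name): name is "side" or "top"; returns (picture, depth): 384x512x3 uint8, red, green, blue; 384x512 float32, m along the optical axis (not along the pixel's ray), 0 where there is no reading.
- cams.camera_model(name): a dict with "camera_matrix" (3x3 intrinsics, pixels), "origin" and "rotation" of the camera in the world. Camera axes: x right, y up, looking along -z (the intrinsics and any distortion apply to the point x, -y, -z); pixel columns grow to the right and rows downward; lengths in m; the calibration is good to about 2 mm. A picture is of the moment at which its call begins. camera_model takes no time and is no camera call.
- sign_off(): hands the job in, once; it reports no verdict.
Trained networks look in the newest picture that a camera, given by its name, has taken for a name from the list of things; names that differ only in an ending like _2 or _b are one class to them, and where a whole thing is asked for, a point or a joint stands for the part that bears it (a point fixed in the world has none). Each returns a list of dicts, best first, with "conf" (0 to 1); they miss things now and then, are a little off and sometimes report something else, mostly with a low value. They report only what shows in the picture. A call takes as long as a camera call. They do not tell look-alikes from the thing itself.
- spotter.outline_of(query, camera): "region" (384x512 bool, what is visible of it) and "rect" ([left, top, width, height] in pixels, round what is visible of it).
The state is a dict: "clock": time; "qpos": joint angles; "qd": joint speeds; "effort": joint torques, N m; "position": TCP position; "ee_rot": TCP orientation; "contact_force": force on the tool from outside, world axes, zero at the start; "moment": the same for the moment, N m; "width": finger opening in m.
Only numpy, scipy, OpenCV 4.12 (cv2) and the standard library are available. Lean on these libraries where they do the work, as an engineer would, in place of code of your own. Each camera call takes 0.05 s, during which the arm holds its last target.

TASK

The rocking gate of the sample-tin sorter is still tipped towards the lane of the last batch. Rock the yellow gate over on its pivot so that it rests on its other stop, then push the silver tin standing in the feed trough on to the gate, so that it runs down into the other lane and stays there upright. Only push and press: do not pick anything up, keep the tin in the trough until the gate is over, and leave the cup, the brush and the moisture meter beside the sorter where they are.

Things in the scene. Friction and masses are not known exactly. Their poses are not given: they have to be found in the camera images.
- sorter: grey-based tin sorter fixed to the bench, 550 mm wide; origin on the bench top under the middle of the gate's pivot. Its x axis points away from the robot along the feed trough, y to the robot's left along the lanes, z up. Pivot axis along x at z 80 mm; the gate's tray spans x -39 to +47 mm, y -108 to +108 mm
- gate (a joint): tilt of the seesaw gate: yellow sheet tray with a slippery white liner, 216 mm along the sorter's y, 86 mm wide inside, flanges 14 mm high (34 mm at the middle of the back); open and flared at the middle of the front, where tins enter. -0.30 rad: left end down, feeds the left lane; +0.30: right end down. A tumbler weight behind it (top 191 mm above bench) tips it over once past level; 1 to 2 N rocks it
- gate_left_end (a point): point on the tray's lined floor, mid-width, 14 mm in from the gate's left (+y) end; moves with the gate, z about 127 mm when raised and 71 mm when down on its stop
- gate_right_end (a point): the same point at the gate's right (-y) end
- trough_mouth (a point): middle of the trough's floor at its gate end (41 mm in front of the pivot's middle, z 112 mm). The trough is a level aluminium channel, 70 mm wide inside, sides 16 mm high, open at both ends, running 144 mm from here towards the robot along the sorter's -x; it ends about 11 mm above the middle of the tray's floor
- left_lane (a point): point on the floor of the left lane (z 44 mm), half-way along: grey channel 92 mm wide inside with 22 mm flanges and a slippery white liner, falling at 16 degrees outwards from 112 to 256 mm left of the pivot, green bumper pad at its end
- right_lane (a point): the same in the right lane, which has a blue bumper pad
- feed_tin_center (a point): centre of the silver screw-lid tin to be fed: closed cylinder 64 mm in diameter, 52 mm high, 80 to 150 g, standing upright in the trough, centre at z 138 mm. Pushed at its near side it slides along the trough; once its centre is past the trough's mouth it tips on to the tray, and 25 to 40 mm past it, it runs off to the low side by itself
- left_tin_center (a point): centre of a dark tin (64 mm diameter, 68 mm high) already standing at the end of the left lane; the fed tin comes to rest against it
- right_tin_center (a point): the same in the right lane
- espresso_cup: white cup 60x84x49 mm standing on the bench in front of the sorter, left of the trough; origin at its underside
- grinder_brush: brush 156x22x22 mm lying on the bench in front of the left lane; origin at its underside
- moisture_meter: grey meter 136x56x29 mm lying on the bench in front of the right lane; origin at its underside
There are look-alikes about, which are no part of the job. What is shaped like the part that bears feed_tin_center but pink is not meant.

How it is judged:
On the way, in this order (a step that is already met when the one before it is completed fails the run):
1. the gate has been rocked over and rests on its other stop, the tin still in the trough (distance of gate_left_end from where it was at the start of the episode above 0.048 m and (value of joint gate below -0.26 rad or value of joint gate above 0.26 rad) and x of feed_tin_center in the frame of sorter below -0.05 m), for 0.2 s.
2. the silver tin is on the gate or beyond it, off the trough (x of feed_tin_center in the frame of sorter above -0.022 m), for 0.05 s.
At the end, for the whole second after the job is handed in: the gate rests on the stop opposite to the one it started on (within 0.04 rad) and the silver tin stands at rest on the lane on that side: centre over 130 mm from the pivot, between the flanges, 55 to 95 mm above the bench, axis within 0.45 rad of vertical (the lane slopes 0.28) (distance of gate_left_end from where it was at the start of the episode above 0.048 m and ((value of joint gate below -0.26 rad and y of feed_tin_center in the frame of sorter above 0.13 m) or (value of joint gate above 0.26 rad and y of feed_tin_center in the frame of sorter below -0.13 m)) and x of feed_tin_center in the frame of sorter between -0.025 and 0.035 m and z of feed_tin_center in the frame of sorter between 0.055 and 0.095 m and angle between feed_tin_center's own z axis and vertical below 0.45 rad and linear speed of feed_tin below 0.02 m/s); the robot touches nothing.
It fails at once if the silver tin is pushed on to the gate before the gate has been rocked over (x of feed_tin_center in the frame of sorter above -0.045 m and distance of gate_left_end from where it was at the start of the episode below 0.04 m).
It fails at once if the silver tin is lifted (centre more than 20 mm above its height in the trough) (height (world z) of feed_tin_center above 0.158 m).
It fails at once if a dark tin is lifted out of its lane (height (world z) of any of left_tin_center, right_tin_center above 0.095 m).
It fails at once if the cup, brush or moisture meter is shifted by more than 15 mm (distance of any of espresso_cup, grinder_brush, moisture_meter from where it was at the start of the episode above 0.015 m).
It also fails if it takes over 42 s, if anything falls off the work surface, if the arm or the gripper's body presses on something with over 40 N, if the wrist force passes 120 N, or if a joint passes its speed limit or range.

## Working session

There is one attempt and no reset: what is moved stays moved. The work goes in short steps, Python scripts to look and compute and a tool call to move; the robot and the scene stay as the last step left them, time stands still between calls to the robot, and variables do not carry over. Pictures are saved under pics/ and viewed, and the job is handed in when it is done.

Besides the shell and the picture viewer there is one more tool, called after "Emit:" as name(argument=value, ...) on one line, values as JSON. servo_tool: Moves the arm, as the interface text tells. Its arguments: {"type":"object","properties":{"steps":{"type":"array","items":{"type":"array","items":{"type":"number"}}},"hand":{"type":"number"},"grip_force":{"type":"number"}},"required":["steps"]}

```bash
mkdir -p pics; ls; cat > h.py <<'E'
import numpy as np, cv2
from rig import telemetry, cams, sign_off, spotter
def shot(name,fn):
    im,d=cams.get_image(name); cv2.imwrite('pics/'+fn+'.png',cv2.resize(im[:,:,::-1],(768,576),interpolation=cv2.INTER_CUBIC)); np.savez('/tmp/'+fn+'.npz',im=im,d=d); return im,d
def world(name,u,v,d):
    m=cams.camera_model(name);K=np.array(m['camera_matrix']);R=np.array(m['rotation']);o=np.array(m['origin'])
    u=np.asarray(u,float);v=np.asarray(v,float);d=np.asarray(d,float)
    x=(u-K[0,2])/K[0,0]*d;y=(v-K[1,2])/K[1,1]*d
    return np.stack([x,-y,-d],-1)@R.T+o
def proj(name,p):
    m=cams.camera_model(name);K=np.array(m['camera_matrix']);R=np.array(m['rotation']);o=np.array(m['origin'])
    c=(np.asarray(p,float)-o)@R; c=np.stack([c[...,0],-c[...,1],-c[...,2]],-1)
    return (c[...,:2]/c[...,2:])*[K[0,0],K[1,1]]+[K[0,2],K[1,2]]
E
python3 - <<'E'
from h import *
np.set_printoptions(precision=4,suppress=True)
print(telemetry.get_state())
for n in('side','top'):
    shot(n,n+'0'); print(cams.camera_model(n))
E
```

```text
pics
{'clock': 0.0, 'qpos': array([-1.348 ,  0.2766,  1.5062, -0.    ,  1.3607, -0.121 ]), 'qd': array([ 0.0008,  0.0002, -0.0007, -0.0006, -0.    , -0.0014]), 'effort': array([  0.0007, -41.677 , -24.5801,  -0.    ,   0.0112,   0.    ]), 'position': array([ 0.1937, -0.5408,  0.2304]), 'ee_rot': array([-0.0009,  0.9853,  0.171 , -0.0001]), 'contact_force': array([-0.0248, -0.3642, -0.1772]), 'moment': array([-0.0065,  0.0491,  0.001 ]), 'width': 0.08549422196584767}
{'camera_matrix': array([[497.2384,   0.    , 248.1199],
       [  0.    , 497.2384, 195.3165],
       [  0.    ,   0.    ,   1.    ]]), 'origin': array([ 0.8056, -0.9232,  0.9377]), 'rotation': array([0.8956, 0.4169, 0.0548, 0.1452])}
{'camera_matrix': array([[390.5631,   0.    , 259.0376],
       [  0.    , 390.5631, 200.0321],
       [  0.    ,   0.    ,   1.    ]]), 'origin': array([0.3812, 0.0436, 1.1245]), 'rotation': array([ 0.7065,  0.0506, -0.0371, -0.7049])}
```

```bash
sed -i "s/R=np.array(m\['rotation'\])/R=Q(m['rotation'])/; 1a from scipy.spatial.transform import Rotation\ndef Q(q): return Rotation.from_quat(np.roll(q,-1)).as_matrix()" h.py; head -5 h.py
```

```text
import numpy as np, cv2
from scipy.spatial.transform import Rotation
def Q(q): return Rotation.from_quat(np.roll(q,-1)).as_matrix()
from rig import telemetry, cams, sign_off, spotter
def shot(name,fn):
```

View pics/side0.png

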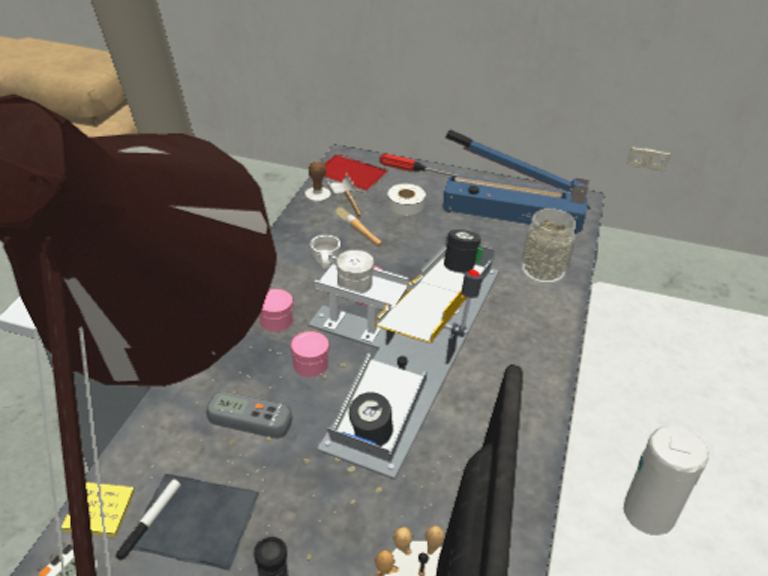

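View pics/top0.png

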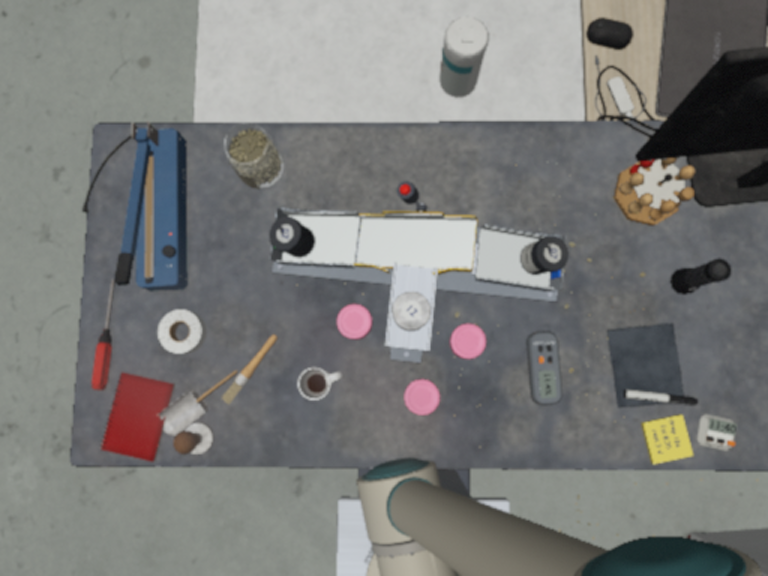

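```bash
python3 - <<'E'
from h import *
np.set_printoptions(precision=4,suppress=True)
for n in('top','side'):
    f=np.load(f'/tmp/{n}0.npz');d=f['d'];im=f['im']
    for q in('feed_tin_center','gate','right_tin_center','left_tin_center','sorter','moisture_meter'):
        for r in spotter.outline_of(q,n)[:4]:
            m=r['region']&(d>0); v,u=np.nonzero(m); 
            if len(u)<5: continue
            P=world(n,u,v,d[m]); print(n,q,round(r['conf'],2),r['rect'],np.median(P,0),'z95',np.percentile(P[:,2],[5,95]),im[m].mean(0).round())
            np.savez(f'/tmp/{n}_{q}_{r["rect"][0]}.npz',P=P)
    # depth samples at the bench
v,u=np.mgrid[0:384,0:512]
d=np.load('/tmp/top0.npz')['d'];P=world('top',u,v,d)
for (a,b) in [(372,242),(468,242),(418,242),(410,280),(410,312),(406,190),(320,240),(515,252),(600,260),(330,320)]:
    a=int(a/1.5);b=int(b/1.5);print(a,b,P[b,a])
E
```

```text
top feed_tin_center 0.97 [258.3, 193.1, 29.6, 28.0] [0.4818 0.025  0.1617] z95 [0.1582 0.1648] [187. 188. 187.]
top feed_tin_center 0.81 [271.5, 253.9, 23.6, 25.6] [0.3376 0.004  0.0502] z95 [0.0017 0.0538] [202. 138. 161.]
top feed_tin_center 0.76 [225.1, 200.7, 23.7, 27.3] [0.4736 0.1255 0.05  ] z95 [0.0452 0.0534] [205. 140. 164.]
top feed_tin_center 0.66 [301.3, 217.0, 21.1, 25.5] [ 0.4382 -0.0791  0.0499] z95 [0.0459 0.0534] [211. 140. 166.]
top gate 0.67 [236.1, 123.3, 80.8, 59.3] [0.6187 0.0157 0.103 ] z95 [0.0703 0.1538] [193. 193. 189.]
top gate 0.23 [348.7, 222.3, 24.6, 44.1] [ 0.3925 -0.2253  0.0262] z95 [0.0214 0.0298] [107. 110. 111.]
top right_tin_center 0.97 [345.9, 161.4, 30.9, 20.9] [ 0.5907 -0.2132  0.0943] z95 [0.0547 0.1041] [86. 88. 87.]
top left_tin_center 0.89 [179.2, 144.6, 29.3, 26.4] [0.6247 0.2382 0.0932] z95 [0.0379 0.1042] [80. 82. 84.]
top left_tin_center 0.27 [238.5, 124.7, 81.8, 55.7] [0.6182 0.0134 0.1036] z95 [0.0706 0.1411] [194. 194. 190.]
top sorter 0.91 [180.0, 121.8, 196.5, 121.0] [0.5919 0.0156 0.0642] z95 [0.0096 0.1273] [176. 178. 178.]
top s
[... 1057 characters left out ...]
 0.0489] z95 [0.009  0.1284] [170. 173. 169.]
side sorter 0.72 [206.5, 166.5, 127.5, 152.5] [ 0.6081 -0.0131  0.0494] z95 [0.0094 0.1285] [172. 174. 170.]
side moisture_meter 0.76 [135.1, 261.0, 57.7, 30.7] [ 0.4034 -0.2385  0.0259] z95 [0.0057 0.0299] [112. 115. 111.]
side moisture_meter 0.17 [251.8, 176.9, 69.9, 54.4] [0.6276 0.0091 0.112 ] z95 [0.0736 0.175 ] [195. 190. 175.]
248 161 [0.6201 0.0945 0.0744]
312 161 [ 0.6084 -0.0748  0.1252]
278 161 [0.6146 0.0129 0.0983]
273 186 [0.5451 0.0265 0.1085]
273 208 [0.4815 0.0275 0.1609]
270 126 [0.6833 0.0351 0.1856]
213 160 [0.6299 0.1951 0.0443]
343 168 [ 0.6073 -0.1714  0.0414]
400 173 [ 0.6015 -0.3451 -0.002 ]
220 213 [0.4834 0.1781 0.0005]
```

```bash
python3 - <<'E'
from h import *
np.set_printoptions(precision=4,suppress=True)
print(cams.camera_model('top').keys())
v,u=np.mgrid[0:384,0:512]
for n in('top','side'):
    f=np.load(f'/tmp/{n}0.npz');d=f['d'];im=f['im'].astype(int);P=world(n,u,v,d)
    box=(P[...,0]>.25)&(P[...,0]<.75)&(abs(P[...,1])<.35)&(d>0)
    pink=box&(im[...,0]-im[...,1]>40)&(im[...,2]-im[...,1]>5)&(P[...,2]>.046)&(P[...,2]<.058)
    k,l,s,c=cv2.connectedComponentsWithStats(pink.astype(np.uint8))
    for i in range(1,k):
        if s[i,4]>50:
            q=P[l==i]; print(n,'pink',(q.min(0)+q.max(0))/2,q.mean(0),q.max(0)-q.min(0))
    tin=box&(P[...,2]>.155)&(P[...,2]<.17)&(P[...,0]<.56)
    k,l,s,c=cv2.connectedComponentsWithStats(tin.astype(np.uint8)); 
    for i in range(1,k):
        if s[i,4]>50: q=P[l==i]; print(n,'tin',(q.min(0)+q.max(0))/2,q.mean(0),q.max(0)-q.min(0))
    dk=box&(P[...,2]>.085)&(P[...,2]<.115)&(abs(P[...,1])>.15)
    k,l,s,c=cv2.connectedComponentsWithStats(dk.astype(np.uint8)); 
    for i in range(1,k):
        if s[i,4]>50: q=P[l==i]; print(n,'dark',(q.min(0)+q.max(0))/2,q.mean(0),q.max(0)-q.min(0))
    al=box&(P[...,2]>.106)&(P[...,2]<.117)&(P[...,0]<.56)&(abs(P[...,1])<.08)
    k,l,s,c=cv2.connectedComponentsWithStats(al.astype(np.uint8)); 
    for i in range(1,k):
        if s[i,4]>50:
            q=P[l==i]; print(n,'trough floor',q.mean(0),q.min(0),q.max(0))
            print(cv2.minAreaRect((q[:,:2]*1000).astype(np.float32)))
E
```

```text
dict_keys(['camera_matrix', 'origin', 'rotation'])
top pink [0.4764 0.1278 0.0511] [0.4752 0.1275 0.0503] [0.0616 0.0613 0.01  ]
top pink [ 0.441  -0.0813  0.0507] [ 0.4399 -0.0815  0.0502] [0.0606 0.0612 0.0092]
top pink [0.3389 0.0039 0.0512] [0.3383 0.0033 0.0505] [0.0619 0.0599 0.0102]
top tin [0.4831 0.0237 0.1618] [0.4831 0.0244 0.1618] [0.0629 0.0622 0.0114]
top dark [0.7453 0.3176 0.0997] [0.7461 0.3163 0.0978] [0.0093 0.0458 0.0292]
top dark [0.6293 0.2479 0.0972] [0.6276 0.2463 0.0968] [0.0645 0.0633 0.0234]
top dark [ 0.5923 -0.2244  0.0972] [ 0.5921 -0.2234  0.0966] [0.0621 0.0649 0.024 ]
top trough floor [0.5362 0.0186 0.1106] [ 0.4949 -0.0156  0.1062] [0.5589 0.0554 0.1163]
((529.55859375, 19.407686233520508), (69.45228576660156, 63.571651458740234), 84.63383483886719)
top trough floor [0.4441 0.0285 0.1105] [ 0.4217 -0.01    0.1063] [0.4943 0.063  0.1153]
((457.2040100097656, 26.95447540283203), (69.26778411865234, 67.4749984741211), 84.06549072265625)
side pink [0.3508 0.0012 0.0509] [0.3502 0.0005 0.0507] [0.0519 0.0668 0.0095]
side pink [ 0.4466 -0.0838  0.0505] [ 0
[... 164 characters left out ...]
 0.2357 0.0962] [0.0644 0.0679 0.024 ]
side dark [ 0.5996 -0.2272  0.0974] [ 0.6005 -0.2303  0.0971] [0.064  0.0626 0.0247]
side trough floor [0.4419 0.0321 0.1112] [0.4282 0.0065 0.1074] [0.4641 0.0698 0.1167]
((436.637939453125, 32.6882209777832), (30.47583770751953, 69.49971771240234), 22.640247344970703)
side trough floor [0.5367 0.0303 0.1115] [ 0.5091 -0.0014  0.1075] [0.5598 0.0592 0.1168]
((535.404052734375, 28.813495635986328), (57.947078704833984, 49.433231353759766), 86.67415618896484)
side trough floor [ 0.493  -0.0137  0.1128] [ 0.4274 -0.0208  0.1076] [ 0.5555 -0.0062  0.117 ]
((491.2432861328125, -13.818172454833984), (7.415935039520264, 128.54238891601562), 83.47169494628906)
```

```bash
python3 - <<'E'
from h import *
np.set_printoptions(precision=3,suppress=True)
v,u=np.mgrid[0:384,0:512]
for n,pts in (('side',[(30,140),(60,250),(150,150),(200,300),(250,250),(60,400),(85,540),(100,350),(140,60),(510,400)]),('top',[(400,480),(500,520),(650,560),(700,130),(755,100)])):
    d=np.load(f'/tmp/{n}0.npz')['d'];P=world(n,u,v,d)
    for a,b in pts: print(n,a,b,d[int(b/1.5),int(a/1.5)],P[int(b/1.5),int(a/1.5)])
E
```

```text
side 30 140 0.35812965 [ 0.555 -0.667  0.759]
side 60 250 0.3860725 [ 0.562 -0.677  0.702]
side 150 150 0.4756718 [ 0.547 -0.563  0.696]
side 200 300 0.48062572 [ 0.595 -0.609  0.621]
side 250 250 0.51173556 [ 0.607 -0.557  0.628]
side 60 400 0.3839268 [ 0.58  -0.725  0.644]
side 85 540 0.38704193 [ 0.606 -0.764  0.586]
side 100 350 0.4905344 [ 0.535 -0.642  0.588]
side 140 60 0.9908317 [ 0.228 -0.105  0.526]
side 510 400 0.7058805 [ 0.797 -0.429  0.408]
top 400 480 0.89543 [0.219 0.044 0.202]
top 500 520 0.57725 [ 0.239 -0.055  0.523]
top 650 560 0.3491561 [ 0.271 -0.105  0.756]
top 700 130 0.939375 [ 0.771 -0.436  0.217]
top 755 100 0.8239047 [ 0.765 -0.455  0.332]
```

```bash
cat >> h.py <<'E'
def goal(x,y,z,yaw=-0.1):
    """shift (mm) and turn (deg) in tool axes from the current pose to tip-down pose with tool x at world yaw"""
    s=telemetry.get_state();R=Q(s['ee_rot']);p=s['position']
    c,si=np.cos(yaw),np.sin(yaw)
    G=np.array([[c,si,0],[si,-c,0],[0,0,-1.]])
    print('t',round(s['clock'],2),'shift',((np.array([x,y,z])-p)@R*1000).round(1),'turn',np.degrees(Rotation.from_matrix(R.T@G).as_rotvec()).round(2))
E
python3 -c "
from h import *
goal(.596,-.064,.23)"
```

```text
t 0.7 shift [ 539.6 -313.9    1.3] turn [ 1.000e-02 -0.000e+00  2.542e+01]
```

Emit:
servo_tool(steps=[[20,-12,0,0,0,3],[55,-32,0,0,0,8],[95,-55,0,0,0,14],[135,-78,0,0,0,20],[175,-102,0,0,0,25.4],[215,-125,0,0,0,25.4],[255,-148,0,0,0,25.4],[295,-172,0,0,0,25.4]], hand=255)

```text
clock: 1.5
position: [0.4146, -0.2786, 0.2316]
ee_rot: [0.0, 0.999, -0.05, 0.0]
contact_force: [0.6, -0.5, -0.5]
width: 0.0
```

```bash
python3 -c "
from h import *
goal(.596,-.064,.20)"
```

```text
t 1.5 shift [ 159.1 -231.6   31.6] turn [ 0.04 -0.04  0.01]
```

Emit:
servo_tool(steps=[[25,-36,0,0,0,0],[50,-73,0,0,0,0],[75,-109,5,0,0,0],[100,-146,12,0,0,0],[125,-182,20,0,0,0],[148,-216,28,0,0,0],[159,-232,32,0,0,0],[159,-232,32,0,0,0]])

```text
clock: 2.3
position: [0.5957, -0.0631, 0.1983]
ee_rot: [-0.0, 0.999, -0.048, -0.001]
contact_force: [0.9, -0.2, 1.0]
width: -0.0
```

```bash
python3 - <<'E'
from h import *
shot('top','top1');shot('side','side1')
s=telemetry.get_state();print(s['position'],s['contact_force'])
for n in('top','side'): print(n,proj(n,s['position'])*1.5)
E
```

```text
[ 0.59431299 -0.06548745  0.19916918] [-0.49636641 -0.28362536  0.76004908]
top [467.6418101  239.83970663]
side [400.77030654 289.37951086]
```

View pics/side1.png

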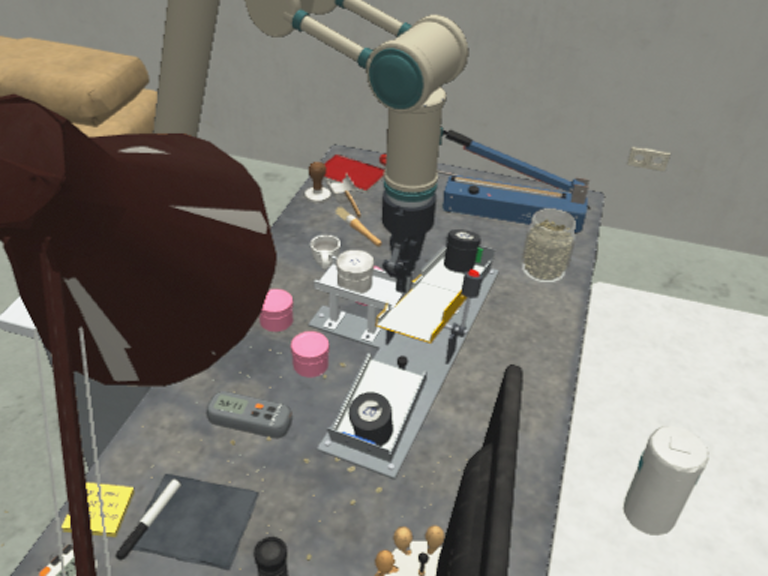

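View pics/top1.png

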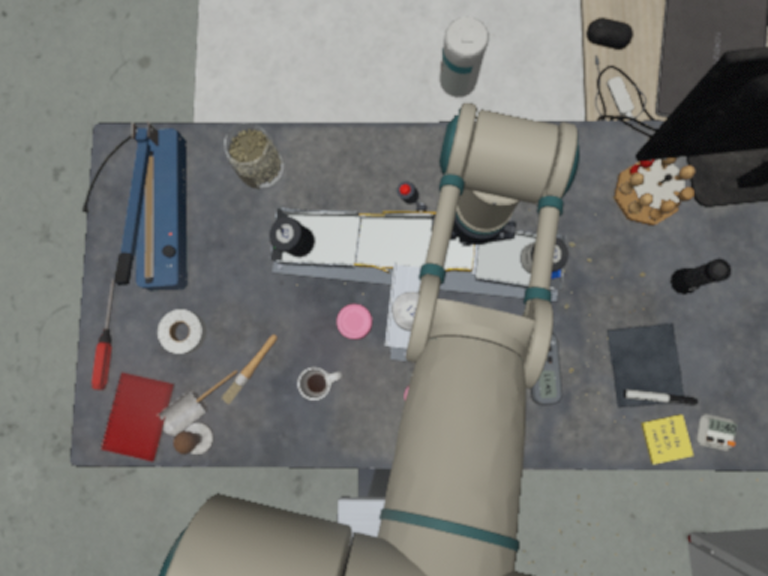

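Emit:
servo_tool(steps=[[0,0,35,0,0,0],[0,0,65,0,0,0],[0,0,75,0,0,0],[0,0,84,0,0,0],[0,0,93,0,0,0],[0,0,102,0,0,0],[0,0,110,0,0,0],[0,0,114,0,0,0]])

```text
clock: 3.2
position: [0.5946, -0.0649, 0.0846]
ee_rot: [-0.0, 0.999, -0.05, -0.0]
contact_force: [0.0, -0.3, -0.5]
width: 0.0004
```

```bash
python3 - <<'E'
from h import *
shot('side','side2')
s=telemetry.get_state();print(s['position'],s['contact_force'])
E
```

```text
[ 0.59430842 -0.06476321  0.08416596] [-1.25715138  0.46464485 -0.81475576]
```

View pics/side2.png

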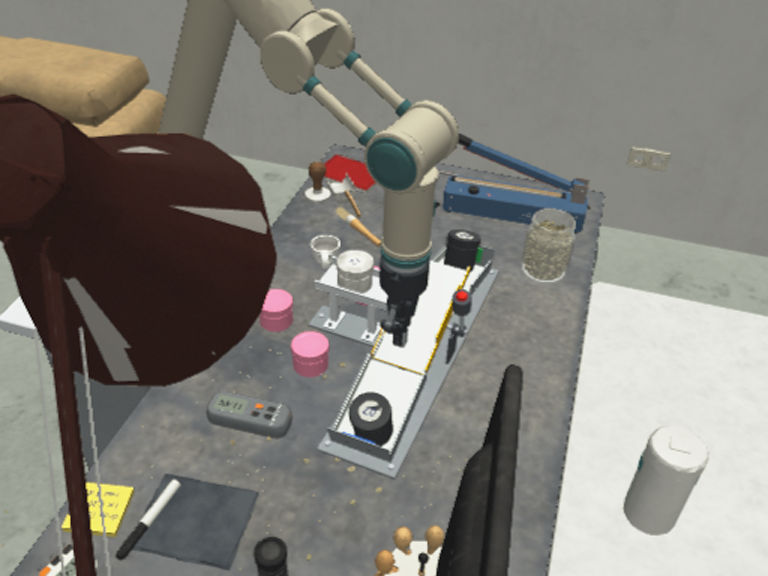

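```bash
python3 -c "
from h import *
goal(.425,.027,.205)"
```

```text
t 3.25 shift [-177.8  -74.5 -120.5] turn [-0.01  0.09  0.03]
```

Emit:
servo_tool(steps=[[0,0,-40,0,0,0],[0,0,-85,0,0,0],[0,0,-115,0,0,0],[-30,-12,-120,0,0,0],[-70,-30,-120,0,0,0],[-115,-48,-120,0,0,0],[-160,-67,-120,0,0,0],[-178,-75,-120,0,0,0]])

```text
clock: 4.05
position: [0.4206, 0.0291, 0.2053]
ee_rot: [-0.0, 0.999, -0.049, -0.001]
contact_force: [0.4, -0.3, 0.7]
width: 0.0001
```

```bash
python3 - <<'E'
from h import *
np.set_printoptions(precision=4,suppress=True)
shot('side','side3');shot('top','top3')
s=telemetry.get_state();print(s['position'],s['contact_force'])
for n in('top','side'): print(n,proj(n,s['position'])*1.5)
v,u=np.mgrid[0:384,0:512]
for n in('side','top'):
    f=np.load(f'/tmp/{n}3.npz');d=f['d'];P=world(n,u,v,d)
    r=spotter.outline_of('feed_tin_center',n)
    for q in r[:1]:
        m=q['region']&(P[...,2]>.155)&(P[...,2]<.17); q=P[m];print(n,(q.min(0)+q.max(0))/2,q.max(0)-q.min(0))
goal(.425,.027,.122)
E
```

```text
[0.4228 0.0286 0.2058] [0.1767 0.4864 0.3394]
top [409.2853 346.373 ]
side [318.4238 230.5784]Traceback (most recent call last):
  File "<stdin>", line 11, in <module>
    return umr_minimum(a, axis, None, out, keepdims, initial, where)
ValueError: zero-size array to reduction operation minimum which has no identity
```

View pics/side3.png

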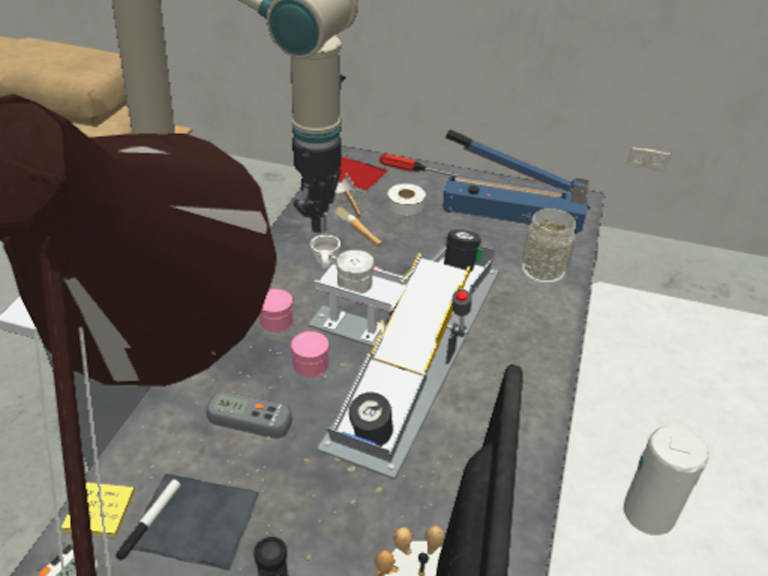

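View pics/top3.png

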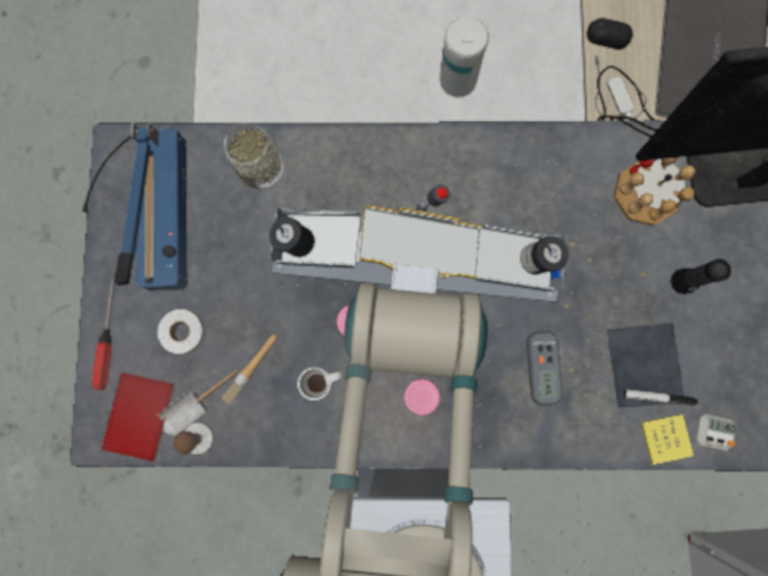

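```bash
python3 - <<'E'
from h import *
goal(.425,.027,.123)
E
```

```text
t 4.2 shift [-0.4  0.6 83. ] turn [ 0.02 -0.16  0.11]
```

Emit:
servo_tool(steps=[[0,0,35,0,0,0],[0,0,65,0,0,0],[0,0,83,0,0,0],[0,0,83,0,0,0],[10,0,83,0,0,0],[20,0,83,0,0,0],[30,0,83,0,0,0],[40,0,83,0,0,0]])

```text
clock: 5.0
position: [0.467, 0.0231, 0.1231]
ee_rot: [0.0, 0.999, -0.05, 0.001]
contact_force: [-0.6, -0.1, 0.5]
width: 0.0001
```

```bash
python3 - <<'E'
from h import *
np.set_printoptions(precision=4,suppress=True)
shot('side','side4')
s=telemetry.get_state();print(s['position'],s['contact_force'])
v,u=np.mgrid[0:384,0:512]
n='side'
f=np.load(f'/tmp/{n}4.npz');d=f['d'];P=world(n,u,v,d)
for q in spotter.outline_of('feed_tin_center',n)[:4]:
    p=P[q['region']&(d>0)];p=p[p[:,2]>.155];print(q['conf'],q['rect'], len(p) and ((p.min(0)+p.max(0))/2,p.max(0)-p.min(0)))
E
```

```text
[0.469  0.0228 0.1231] [ 2.5065 -0.4176 -0.6498]
0.88 [233.7, 170.1, 27.1, 29.9] (array([0.5161, 0.0184, 0.1611]), array([0.0618, 0.0656, 0.0121]))
0.81 [192.3, 222.7, 26.6, 29.3] 0
0.76 [176.0, 192.3, 22.2, 27.3] (array([ 0.6178, -0.561 ,  0.5892]), array([0.001 , 0.0112, 0.0064]))
0.24 [249.6, 173.4, 64.9, 76.4] (array([ 0.6846, -0.0281,  0.1714]), array([0.0302, 0.0301, 0.0317]))
```

View pics/side4.png

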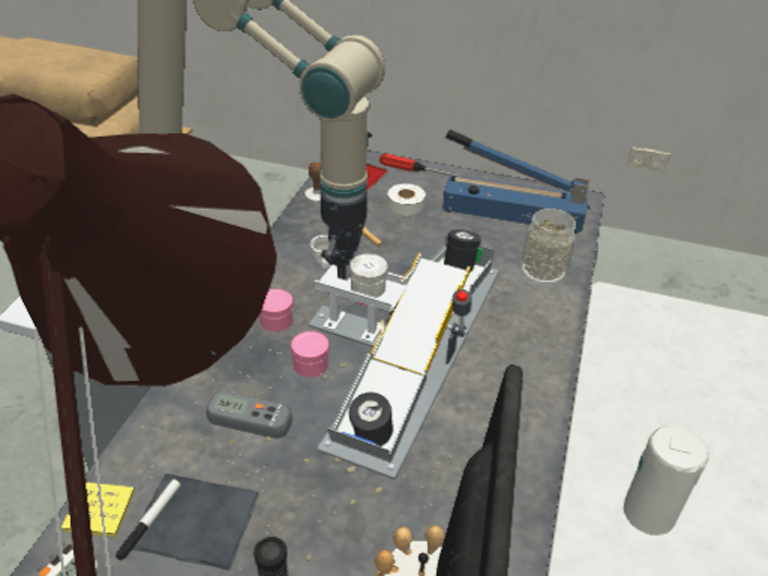

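Emit:
servo_tool(steps=[[10,0,0,0,0,0],[20,0,0,0,0,0],[30,0,0,0,0,0],[40,0,0,0,0,0],[50,0,0,0,0,0],[60,0,0,0,0,0],[68,0,0,0,0,0],[74,0,0,0,0,0]])

```text
clock: 5.9
position: [0.5395, 0.0159, 0.1223]
ee_rot: [0.0, 0.999, -0.05, 0.0]
contact_force: [-1.5, 0.4, 1.7]
width: 0.0
```

```bash
python3 - <<'E'
from h import *
shot('side','side5')
s=telemetry.get_state();print(s['position'],s['contact_force'])
E
```

```text
[0.54056691 0.01577561 0.12233975] [ 1.68778159 -0.25660725  0.06630023]
```

View pics/side5.png

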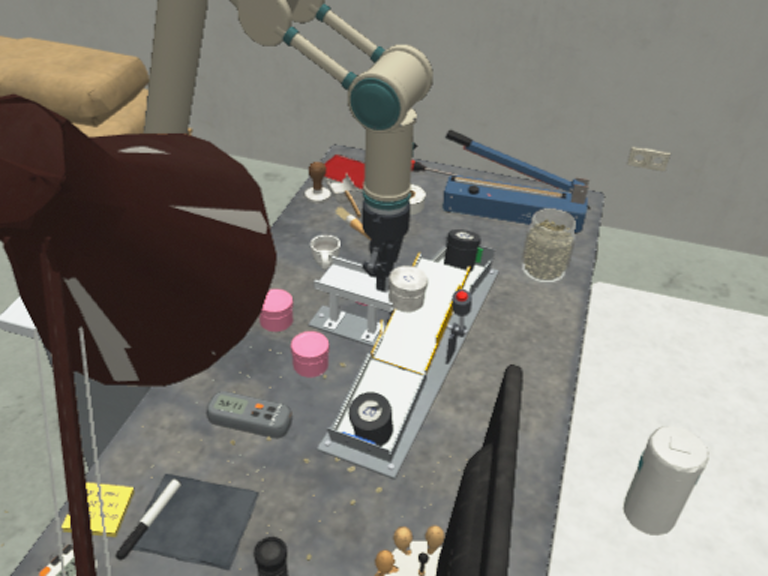

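Emit:
servo_tool(steps=[[4,0,0,0,0,0],[8,0,0,0,0,0],[12,0,0,0,0,0],[15,0,0,0,0,0],[15,0,0,0,0,0],[15,0,0,0,0,0]])

```text
clock: 6.55
position: [0.5534, 0.0145, 0.1222]
ee_rot: [0.0, 0.999, -0.05, -0.0]
contact_force: [-0.6, 0.1, -0.2]
width: -0.0
```

```bash
python3 - <<'E'
from h import *
shot('side','side6')
s=telemetry.get_state();print(s['position'],s['contact_force'])
E
```

```text
[0.55330666 0.01456778 0.12221501] [ 0.88845919 -0.12263619  0.42028449]
```

View pics/side6.png

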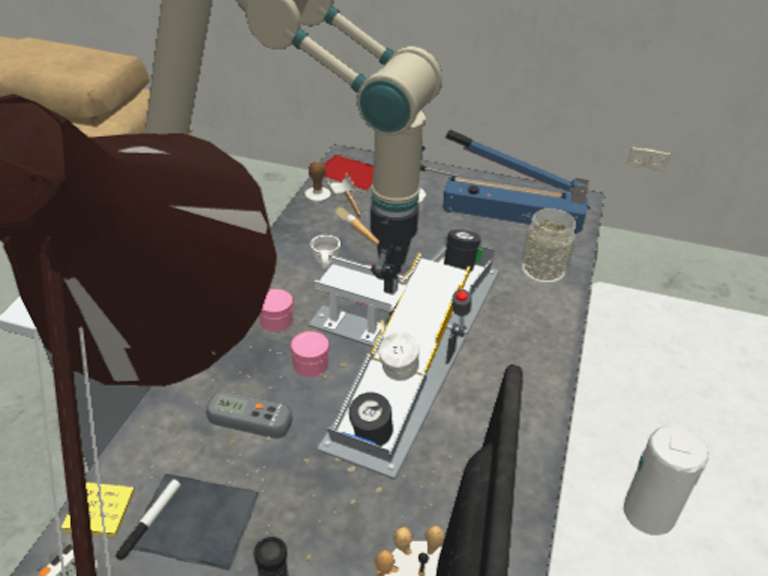

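The silver tin has run down to about (400,355) and stands upright, at the joint between gate and lane. I'll let time pass while I back the fingers off, straight back along the trough.

Emit:
servo_tool(steps=[[-6,0,0,0,0,0],[-16,0,0,0,0,0],[-26,0,-10,0,0,0],[-36,0,-35,0,0,0],[-45,0,-65,0,0,0],[-45,0,-90,0,0,0],[-45,0,-100,0,0,0],[-45,0,-100,0,0,0]])

```text
clock: 7.4
position: [0.5092, 0.019, 0.2241]
ee_rot: [0.0, 0.999, -0.05, 0.002]
contact_force: [-0.4, 0.1, -0.3]
width: -0.0004
```

```bash
cat > chk.py <<'E'
from h import *
import sys
np.set_printoptions(precision=4,suppress=True)
k=sys.argv[1]
v,u=np.mgrid[0:384,0:512]
s=telemetry.get_state();print(s['clock'],s['position'],s['contact_force'])
for n in('side','top'):
    im,d=shot(n,n+k);P=world(n,u,v,d)
    for q in spotter.outline_of('feed_tin_center',n)[:4]:
        m=q['region']&(d>0);p=P[m]
        if len(p)<20: continue
        top=p[p[:,2]>np.percentile(p[:,2],50)-.0]
        print(n,round(q['conf'],2),np.round(q['rect']),p.mean(0),p[:,2].max(),im[m].mean(0).round())
E
python3 chk.py 7
```

```text
7.4 [0.5092 0.019  0.2241] [-0.3746  0.1347 -0.2833]
side 0.95 [193. 223.  26.  27.] [ 0.4504 -0.0946  0.0398] 0.05554918082600635 [195. 124. 148.]
side 0.89 [242. 243.  30.  30.] [ 0.6088 -0.1649  0.0952] 0.10959499289259611 [211. 211. 204.]
top 0.78 [328. 157.  25.  28.] [ 0.5928 -0.1566  0.1027] 0.6081451985452344 [171. 170. 166.]
top 0.69 [228. 200.   8.  28.] [0.4713 0.1377 0.0924] 0.6187218015912516 [200. 142. 161.]
top 0.53 [299. 217.  10.  22.] [ 0.44   -0.0605  0.0475] 0.054855467617945575 [203. 135. 159.]
```

View pics/side7.png

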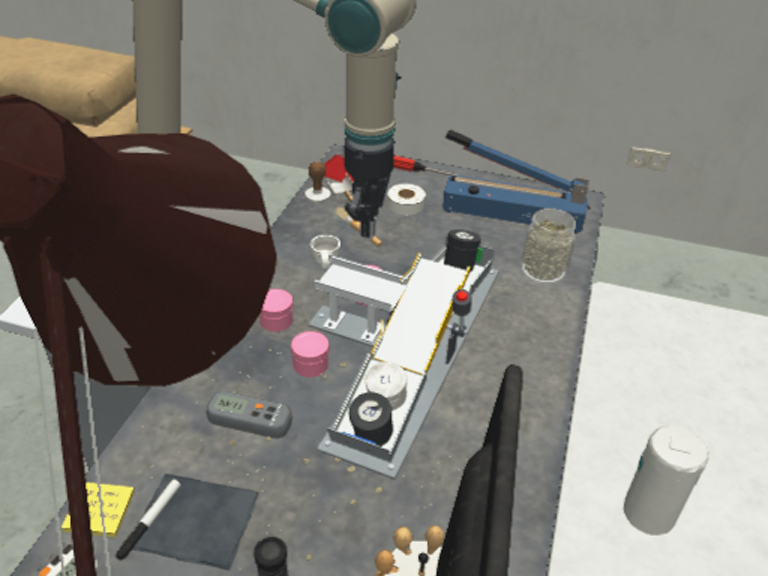

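View pics/top7.png

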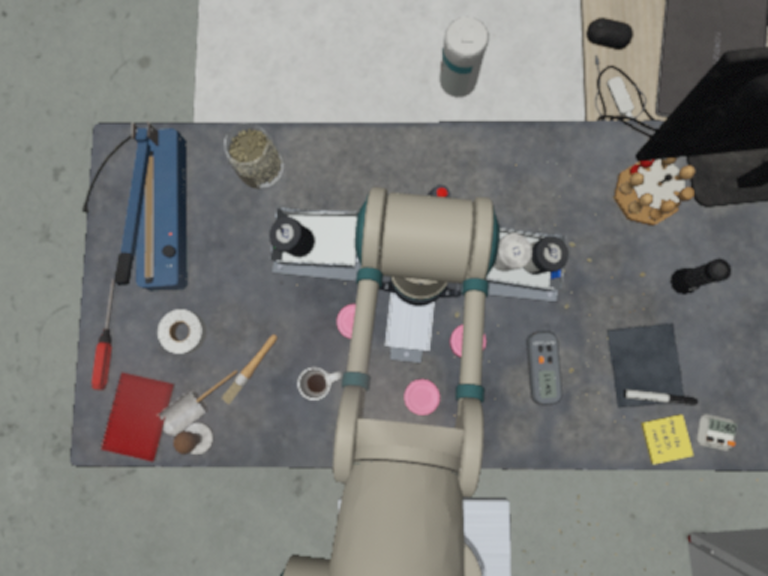

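Emit:
servo_tool(steps=[[0,0,0,0,0,0],[0,0,0,0,0,0],[0,0,0,0,0,0],[0,0,0,0,0,0],[0,0,0,0,0,0],[0,0,0,0,0,0],[0,0,0,0,0,0],[0,0,0,0,0,0]])

```text
clock: 8.4
position: [0.5088, 0.019, 0.2224]
ee_rot: [0.0, 0.999, -0.05, 0.0]
contact_force: [0.3, -0.3, -0.0]
width: 0.0002
```

```bash
python3 chk.py 8; python3 - <<'E'
from h import *
np.set_printoptions(precision=4,suppress=True)
a=np.load('/tmp/side7.npz');b=np.load('/tmp/side8.npz')
print('img diff',np.abs(a['im'].astype(int)-b['im'])[215:290,200:300].mean())
v,u=np.mgrid[0:384,0:512];P=world('side',u,v,b['d'])
x,y=385/1.5,380/1.5
m=((u-x)**2+(v-y)**2<64)
p=P[m];c=p.mean(0);n=np.linalg.svd(p-c)[2][2];n*=np.sign(n[2]);print('lid',c,n,'tilt',np.arccos(n[2]))
cc=c-n*.026; P0=np.array([.608,.009,0]);D=cc-P0
print('sorter',D@[.995,-.0998,0],D@[.0998,.995,0],cc[2])
for n in ('gate',):
  r=spotter.outline_of(n,'side')[0];p=P[r['region']&(b['im'].min(-1)>170)&(b['d']>0)];c=np.median(p,0);p=p[np.linalg.norm(p-c,axis=1)<.07];c=p.mean(0);k=np.linalg.svd(p-c,full_matrices=False)[2][2];k*=np.sign(k[2]);print('gate normal',k,np.arctan2(k@[.0998,.995,0],k[2]))
E
```

```text
8.4 [0.5088 0.019  0.2224] [ 0.323  -0.3312 -0.0241]
side 0.92 [191. 219.  28.  34.] [ 0.4512 -0.0947  0.0393] 0.058227537198413115 [195. 124. 148.]
side 0.8 [245. 240.  26.  33.] [ 0.6077 -0.1641  0.0954] 0.11112526713632875 [211. 210. 204.]
side 0.65 [174. 192.  21.  29.] [ 0.3535 -0.0096  0.0383] 0.056785216507006187 [190. 120. 143.]
top 0.96 [329. 155.  27.  28.] [ 0.5926 -0.1573  0.0988] 0.5965314103548219 [173. 172. 169.]
top 0.69 [285. 124.  15.  10.] [ 0.6808 -0.0242  0.1801] 0.1871784801738532 [128.  65.  63.]
top 0.61 [268. 254.  27.  25.] [0.3391 0.0033 0.0456] 0.05597677941929069 [200. 138. 159.]
top 0.46 [298. 217.  12.  20.] [ 0.438  -0.0606  0.048 ] 0.056664965563700154 [203. 135. 159.]
img diff 0.2528
lid [ 0.6049 -0.1726  0.1079] [0.4115 0.7217 0.5566] tilt 0.980505118215065
sorter 0.006258482347445406 -0.2007188662478161 0.09343308208919257
gate normal [-0.0426 -0.2926  0.9553] -0.2998998560495075
```

```bash
python3 - <<'E'
from h import *
np.set_printoptions(precision=4,suppress=True)
v,u=np.mgrid[0:384,0:512]
b=np.load('/tmp/side8.npz');P=world('side',u,v,b['d'])
for n in('side','top'):
    b=np.load(f'/tmp/{n}8.npz');P=world(n,u,v,b['d'])
    r=[q for q in spotter.outline_of('feed_tin_center',n)]
    for q in r:
        p=P[cv2.erode(q['region'].astype(np.uint8),np.ones((3,3)))>0]
        if not(len(p)>20 and -.19<np.median(p[:,1])<-.13): continue
        p=p[(p[:,2]<.13)&(p[:,2]>.05)]
        best=None;g=np.random.default_rng(0)
        for _ in range(2000):
            a=p[g.choice(len(p),3,False)];k=np.cross(a[1]-a[0],a[2]-a[0]);k/=np.linalg.norm(k)+1e-12;k*=np.sign(k[2])
            if k[2]<.5: continue
            i=np.abs((p-a[0])@k)<.0025
            if best is None or i.sum()>best.sum(): best=i
        w=p[best];c=(w.min(0)+w.max(0))/2;k=np.linalg.svd(w-w.mean(0),full_matrices=False)[2][2];k*=np.sign(k[2])
        cc=c-k*.026;D=cc-[.608 if n=='side' else .602,.009 if n=='side' else .012,0]
        print(n,len(p),best.sum(),'n',k,'tilt',np.arccos(k[2]),'centre sorter',D@[.995,-.0998,0],D@[.0998,.995,0],cc[2])
E
python3 -c "
import cv2;i=cv2.imread('pics/side8.png')[320:480,300:460];cv2.imwrite('pics/crop8.png',cv2.resize(i,(560,560)))"
```

```text
side 509 339 n [-0.0159 -0.2712  0.9624] tilt 0.27510058928627534 centre sorter 0.013528114726507686 -0.1651303714214314 0.07560213780001454
top 335 258 n [-0.0166 -0.3064  0.9518] tilt 0.31186015471944883 centre sorter 0.00986743981243213 -0.1637647066235359 0.07528545452190588
```

View pics/crop8.png

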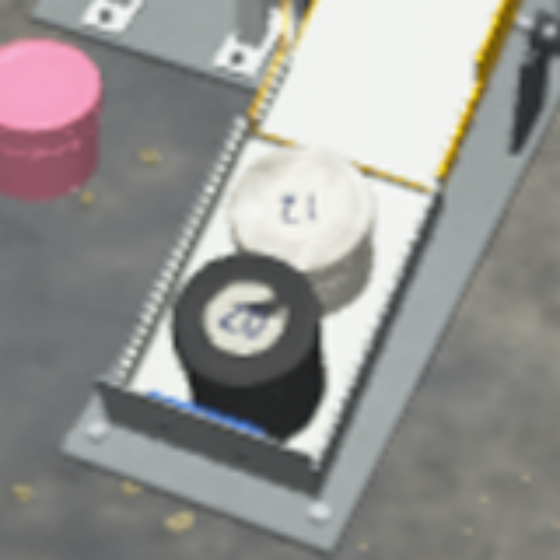

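The silver tin stands upright against the dark tin in the right lane. Its tilt is about 0.28 to 0.31 rad and its centre is at sorter (0.01, -0.165, 0.075). The gate tilt measures 0.30 rad and the arm is clear, so I'm handing in.

```bash
python3 -c "
from rig import sign_off
print(sign_off())"
```

```text
the job is handed in; nothing more can be done
None
```

The gate is rocked over on to its right-hand stop, and the silver tin stands upright and at rest in the right lane. I pressed the gate's raised right end down with the closed fingers. I then pushed the tin along the trough until it ran off the gate by itself, backed the arm clear, and handed in at about 8.5 s of the 42 s.

**Last checks:**

| Item | Measured | Required |
|---|---|---|
| Gate tilt | about 0.30 rad, right end down | over 0.26 rad, opposite stop |
| Tin centre x (sorter frame) | 0.010 to 0.014 m | -0.025 to 0.035 m |
| Tin centre y (sorter frame) | about -0.165 m | below -0.13 m |
| Tin centre z | about 0.075 m | 0.055 to 0.095 m |
| Tin axis from vertical | 0.28 rad (side view), 0.31 rad (top view) | below 0.45 rad |

- **At rest:** the side pictures taken 1 s apart showed no visible movement round the tin, and the contact force was about zero. The fingers were well above everything.
- **Cup, brush and meter:** they look unmoved in the pictures, but I did not measure them again.

**Disagreements:**
- **Cameras:** the two views differed by about 6 to 7 mm. The fingertip matched its predicted place in the side view, so I trusted that one.
- **Tilt fit:** my first fit of the tin's tilt gave 0.98 rad, probably because it mixed in pixels from beyond the lid. A fit that rejected such points gave the values above, and the picture agrees with them.

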